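# Unscrew the lid of the storage jar

### The job

Open the square storage jar: set it upright, lid still on, fully down into the square pocket of the wooden block so that it cannot turn, then unscrew its tight lid and lift the lid straight up off the thread. Finish while holding the lid level, about two centimetres above the jar's mouth and clear of it, with the jar still seated in the block; do not put the lid down or let it go, and leave the other things on the worktop where they are.

Things in the scene. Friction and masses are not known exactly. Their poses are not given: they have to be found in the camera images.
- jar_mid (a point): Centre of the loose earthenware jar (about 0.3 kg), on its axis, 52 mm above its underside, 46 mm below its rim; z up out of the mouth. Square body 58 x 58 mm, sides along this x and y, 72 mm high; above it a round neck 40 mm wide (49 over the threads), rim 98 mm up. It starts on the worktop, lid screwed on (107 mm high in all), and can be carried by lid or body
- jar_rim (a point): Centre of the jar's rim, 98 mm above its underside. The lid opens counter-clockwise seen from above and rises 2 mm as it turns; it is free after 34 to 46 degrees relative to the jar, and past 85 meets the next thread. In the block the jar turns up to 7 degrees with it before the pocket stops it: one turn of 70 degrees (60 to 80) always frees it. Not yet free, it lifts the jar with it
- lid_mid (a point): Centre of the steel screw lid, on its axis: round, finely ribbed, 56 mm in diameter, 20 mm high, this point 10 mm above its lower edge and 10 mm below its top. About 80 g. Screwed on, its lower edge stands 87 mm above the jar's underside, 15 mm above the jar's square shoulder. It is tight (up to about 0.7 N m at first): grip it with 30 N or more
- pocket (a point): Centre of the floor of the square pocket in the wooden block, 10 mm above the worktop; z up. The block, 110 x 110 mm and 50 mm high, is fixed to the worktop; the pocket is 61.5 x 61.5 mm and 40 mm deep with a 4 mm chamfer round its mouth, its sides along this frame's x and y. The jar fits in any of its four quarter turns
- salt: bystander: salt shaker, 44 mm in diameter, 90 mm high, origin at the centre of its underside; must not be moved
- honey: bystander: round honey jar, 71 mm in diameter, 110 mm high, origin at the centre of its underside; must not be moved
- spoon: bystander: teaspoon lying flat, 130 x 26 x 11 mm, origin at the centre of its underside; must not be moved

How it is judged:
On the way:
1. the jar stands fully down in the block's pocket, upright, with the lid still screwed on (horizontal distance between jar_mid and pocket below 0.006 m and z of jar_mid in the frame of pocket below 0.056 m and angle between jar_mid's own z axis and vertical below 0.08 rad and angle between the x axis of lid_mid and the x axis of jar_mid, either way round below 0.4 rad and z of lid_mid in the frame of jar_mid below 0.05 m), for 0.2 s.
At the end, for the whole second after the job is handed in: The jar stands fully down in the pocket (within 4 mm in height, 6 mm sideways, 0.08 rad of upright); the lid is held by the fingers, still and level within 0.2 rad, touching the jar nowhere, its lower edge 2 to 50 mm above the jar's rim and its axis within 20 mm of the jar's (horizontal distance between jar_mid and pocket below 0.006 m and z of jar_mid in the frame of pocket below 0.056 m and angle between jar_mid's own z axis and vertical below 0.08 rad and z of lid_mid in the frame of jar_mid between 0.058 and 0.106 m and horizontal distance between lid_mid and jar_mid below 0.02 m and angle between lid_mid's own z axis and vertical below 0.2 rad and contact force between lid and jar below 0.2 N and contact force between lid and the fingers above 1 N and linear speed of lid below 0.02 m/s); the arm keeps its last pose, push and grip.
It fails at once if the jar is tipped over (angle between jar_mid's own z axis and vertical above 0.6 rad).
It fails at once if a bystander (salt shaker, honey jar, teaspoon) is moved (distance of any of salt, honey, spoon from where it was at the start of the episode above 0.03 m).
It also fails if it takes over 53 s, if anything falls off the work surface, if the arm or the gripper's body presses on something with over 40 N, if the wrist force passes 120 N, or if a joint passes its speed limit or range.

### The arm

A 7-joint arm with a two-finger parallel gripper is mounted at the origin on a cart in front of the work surface, level with it; the furniture and walls round the work are solid. World frame = base frame: x ahead of the robot, y to its left, z up, the work surface at z = 0. Lengths are in m, angles in rad, forces in N, time in s.
With the tool pointing down it reaches from about 0.425 to 0.875 m from the base axis. Payload 4.7 kg.
Tool frame: the origin (TCP) lies on the mounting face of the last link; the fingertips stand 182 mm ahead of it and the grasp point (between the pads) lies 164 mm ahead of it (ctrl.finger_overhang is the distance from the TCP to the fingertips, in m); z points along the fingers, y is the line along which they close (so a half turn about z gives the same grasp; the last joint's range is limited). The gripper opens to 87 mm and grips with 3 to 60 N. Pads are 19 mm wide; open, the fingers measure 117 mm over their backs; the gripper's body (75 mm by 190 mm) begins 51 mm behind the grasp point.
Start: joints at [1.209, 0.321, -0.07, 1.45, 0.023, 1.371, -0.057], TCP at [0.239, -0.605, 0.405] pointing down, gripper open.
Joint ranges: [-2.86, 2.86], [-0.3, 2.09], [-1.38, 1.24], [0.06, 2.45], [-1.56, 4.7], [0.09, 2.05], [-2.69, 2.69]. Speed limits (rad/s): [2.57, 2.57, 3.14, 3.14, 3.14, 3.14, 3.14].

### API

Orientations are given as a rotation vector (axis times angle).
In Python, from bench import ctrl gives the robot as it stands.
- The arm moves only by the shell command python3 -m jog 'ROWS' [FORCE]. ROWS is a JSON object of lists of equal length, an entry for each row: "translation": the shift along the tool's x, y, z as a fraction of full scale, a list of three; "yaw": the turn about the tool's z as a fraction of full scale; "jaw": the closure, from 0 (fully open) to 1 (shut). In form: {"translation": [[dx, dy, dz], ...], "yaw": [yaw, ...], "jaw": [jaw, ...]}. A call has 1 to 8 rows; each row is the pose to reach, as a shift and turn from the pose commanded when the call began, along the tool's axes at that moment, turning the shorter way round; what a row does not reach only later rows make up. Full scale, the value 1, is 0.2 m for a shift and 180 degrees for a turn. A row lasts 1/8 s, in which the tool goes at most 62.5 mm and 10.7 degrees, less where a joint would pass 70% of its speed; a pose out of reach is approached as far as the arm can. A call with a number of a shift or a turn outside -1 to 1 is refused whole. A call with a gripper value outside its range is refused whole. The fingers move at their own pace and stop on an object; FORCE is the grip in N (left out, the last holds). Time passes only in rows, so rows that repeat a pose let the fingers close. It gives the time, the measured TCP pose, the force, the opening and the grip force at its end, in the units of the state.
- ctrl.get_state(): the state, without advancing time (a new reading comes with each control period).
- ctrl.get_image(name): name is "scene" or "side" or "wrist"; returns a dict with "pixels" (480x640x3 uint8, blue, green, red), "fx", "fy", "cx", "cy" (pixels), "R" (3x3) and "t" (3): a world point X has camera coordinates R X + t; the wrist camera has in their place "mount" (4x4, takes a point from camera to tool coordinates, whose origin is the TCP and whose axes are the flange's). Camera axes: x right, y down, z forward; pixel columns grow to the right and rows downward; lengths in m; the calibration is good to about 2 mm. The wrist camera is an equidistant fisheye: a pixel r from the principal point sees the ray r / f radians off the axis. A picture is of the moment at which its call begins: read the wrist's pose just before it. There is no depth.
- ctrl.close_job(): hands the job in; it is judged then, once.
Trained networks look in a picture, given as the dict that the camera call returned (one of the last four; its "shot" number tells which), for a name from the list of things; names that differ only in an ending like _2 or _b are one class to them, and where a whole thing is asked for, a point or a joint stands for the part that bears it (a point fixed in the world has none). Each returns a list of dicts, best first, with "p" (0 to 1); they miss things now and then, are a little off and sometimes report something else, mostly with a low value. They report only what shows in the picture. A call takes as long as a camera call.
- ctrl.silhouettes(label, picture): "region" (480x640 bool, what is visible of it) and "at" ([column, row] in pixels, amid what is visible of it).
The state is a dict: "time": time; "joint_positions": joint angles; "qd": joint speeds; "joint_torque": joint torques, N m; "position": TCP position; "tool_rot": TCP orientation; "ft_force": force on the tool from outside, world axes, zero at the start; "torque": the same for the moment, N m; "grip_width": opening from 0.0 (shut) to 1.0 (fully open); "grip_force": force on a finger pad.
Only numpy, scipy, OpenCV 4.12 (cv2) and the standard library are available. Lean on these libraries where they do the work, as an engineer would, in place of code of your own. Each camera call takes 0.05 s, during which the arm holds its last target. There are 200 camera calls.

## Working session

There is one attempt and no reset: what is moved stays moved. The work goes in short steps, Python scripts to look and compute and a shell command to move; the robot and the scene stay as the last step left them, time stands still between calls to the robot, and variables do not carry over. Pictures are saved under pics/ and viewed, at most 10 in all, crops included, and the job is handed in when it is done.

```bash
ls; mkdir -p pics
cat > h.py <<'E'
import numpy as np, cv2
from scipy.spatial.transform import Rotation as R
from bench import ctrl
def ray(im,uv,st=None):
    """origin, direction in world of pixel"""
    d=np.array([(uv[0]-im['cx'])/im['fx'],(uv[1]-im['cy'])/im['fy']])
    if 'mount' in im:
        r=np.hypot(*d); v=np.r_[d/max(r,1e-9)*np.sin(r),np.cos(r)]
        M=np.array(im['mount']); T=R.from_rotvec(st['tool_rot']).as_matrix()
        return T@M[:3,3]+np.array(st['position']), T@M[:3,:3]@v
    v=np.r_[d,1]; Rm=np.array(im['R']); return -Rm.T@np.array(im['t']), Rm.T@v/np.linalg.norm(v)
def atz(o,d,z): return o+d*(z-o[2])/d[2]
def tri(a,b):
    A=np.zeros((3,3));c=np.zeros(3)
    for o,d in(a,b):
        P=np.eye(3)-np.outer(d,d);A+=P;c+=P@o
    return np.linalg.solve(A,c)
E
python3 - <<'E'
from h import *
s=ctrl.get_state();print(s['time'],np.round(s['position'],3),np.round(R.from_rotvec(s['tool_rot']).as_matrix(),2).tolist())
for n in['scene','side','wrist']:
    s=ctrl.get_state();im=ctrl.get_image(n);cv2.imwrite(f'pics/{n}0.png',im['pixels'])
    print(n,im['fx'],im['cx'],im['cy'], 'cam', np.round(ray(im,(im['cx'],im['cy']),s),3).tolist() )
    for l in['jar_mid','lid_mid','pocket','salt','honey','spoon']:
        for q in ctrl.silhouettes(l,im)[:2]:
            ys,xs=np.nonzero(q['region'])
            print(n,l,round(q['p'],2),np.round(q['at']),xs.min(),xs.max(),ys.min(),ys.max(),len(xs))
E
```

```text
pics
0.0 [ 0.238 -0.604  0.404] [[0.93, 0.37, -0.0], [0.37, -0.93, 0.0], [-0.0, -0.0, -1.0]]
scene 553.3242297128829 318.2782128314677 240.6517110666017 cam [[-0.096, 0.425, 0.845], [0.626, -0.378, -0.682]]
scene jar_mid 0.62 [379. 253.] 362 399 231 273 1119
scene jar_mid 0.3 [382. 231.] 368 396 216 240 583
scene lid_mid 0.81 [382. 231.] 368 396 216 241 605
scene pocket 0.66 [244. 344.] 202 287 302 386 4294
scene salt 0.77 [273. 229.] 263 282 207 245 643
scene salt 0.53 [357. 313.] 340 386 299 343 355
scene honey 0.59 [214. 248.] 198 239 217 276 1939
scene spoon 0.73 [353. 309.] 340 385 300 343 293
side 584.2804357485992 325.6053096699535 229.39471669661606 cam [[0.268, -0.884, 0.653], [0.264, 0.812, -0.521]]
side jar_mid 0.92 [348. 295.] 328 365 268 315 1527
side lid_mid 0.67 [348. 261.] 331 363 247 273 715
side pocket 0.9 [269. 208.] 235 299 183 234 2466
side salt 0.92 [400. 226.] 391 412 203 246 772
side honey 0.77 [372. 190.] 356 391 163 220 1805
side spoon 0.53 [271. 272.] 232 297 266 287 327
wrist 371.64829954431775 323.75071332318026 238.62432774962326 cam [[0.308, -0.578, 0.386], [-0.253, -0.1, -0.962]]
```

Run:
```python
import cv2,numpy as np
a=cv2.imread('pics/scene0.png')[190:410,180:440];b=cv2.imread('pics/side0.png')[150:340,210:430]
a=cv2.resize(a,(709,600),interpolation=2);cv2.imwrite('pics/a.png',a)
cv2.imwrite('pics/b.png',cv2.resize(b,(695,600),interpolation=2))
from h import *
S=ctrl.get_image('scene');D=ctrl.get_image('side')
for n,p,q in[('lid',(382,229),(347.5,260.5)),('salt',(273,228),(401,225)),('honey',(216,247),(373,190)),('blocktop',(244.5,335),(269,202)),('spoon',(356,315),(268,274))]:
    u,v=ray(S,p),ray(D,q);print(n,np.round(tri(u,v),3),[np.round(atz(*w,z),3).tolist() for w in(u,v) for z in(.05,.097)])
```

```text
lid [ 0.556 -0.12   0.094] [[0.593, -0.151, 0.05], [0.552, -0.117, 0.097], [0.579, -0.06, 0.05], [0.554, -0.124, 0.097]]
salt [0.731 0.042 0.039] [[0.719, 0.047, 0.05], [0.671, 0.069, 0.097], [0.723, 0.025, 0.05], [0.688, -0.046, 0.097]]
honey [0.725 0.177 0.054] [[0.729, 0.176, 0.05], [0.68, 0.191, 0.097], [0.727, 0.184, 0.05], [0.691, 0.1, 0.097]]
blocktop [0.499 0.222 0.039] [[0.492, 0.225, 0.05], [0.457, 0.237, 0.097], [0.494, 0.201, 0.05], [0.476, 0.117, 0.097]]
spoon [0.448 0.009 0.006] [[0.426, 0.03, 0.05], [0.395, 0.053, 0.097], [0.431, -0.056, 0.05], [0.418, -0.12, 0.097]]
```

View pics/a.png

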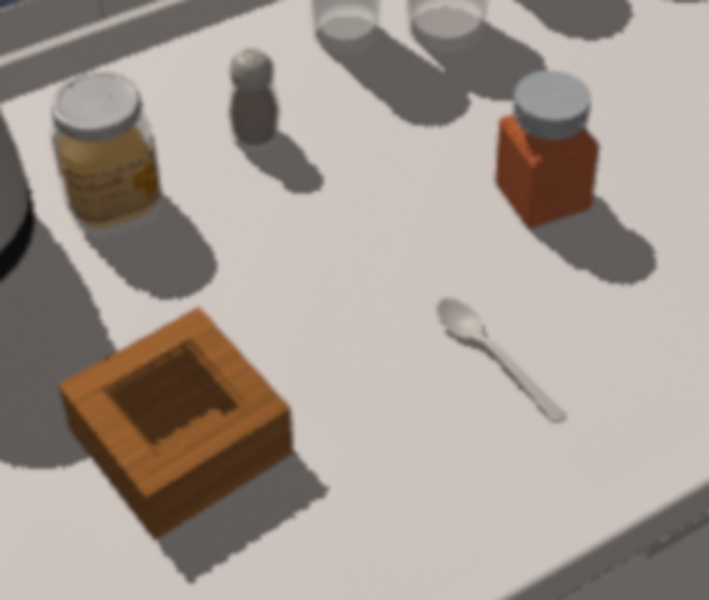

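View pics/b.png

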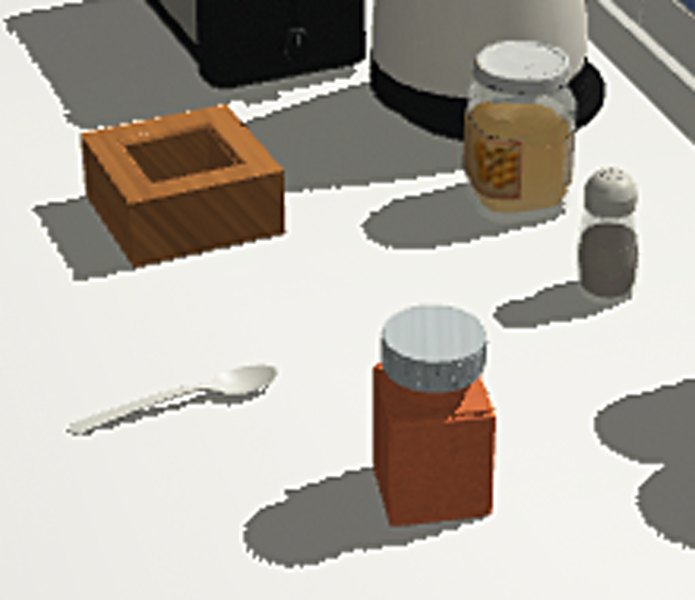

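The jar (lid near px 382,229 in scene and 348,260 in side) stands clear. The block is at the left with its pocket empty. The spoon, salt and honey are apart, and a kettle and toaster stand behind the block. Next I need the yaw angles from the corners.

```bash
python3 - <<'E'
from h import *
S=ctrl.get_image('scene');D=ctrl.get_image('side')
ca=lambda p:(p[0]/2.727+180,p[1]/2.727+190)
cb=lambda p:(p[0]/3.158+210,p[1]/3.158+150)
def rep(n,P):
    P=np.array(P)[:,:2];e=np.diff(np.r_[P,P[:1]],axis=0)
    print(n,'ctr',P.mean(0).round(3),'len',np.hypot(*e.T).round(3),'ang',(np.degrees(np.arctan2(e[:,1],e[:,0]))%90).round(1))
rep('blk scene',[atz(*ray(S,ca(p)),.05) for p in[(200,308),(62,385),(150,492),(290,408)]])
rep('blk side',[atz(*ray(D,cb(p)),.05) for p in[(82,132),(232,105),(284,172),(133,205)]])
rep('jar side bottom',[atz(*ray(D,cb(p)),0) for p in[(390,524),(492,514)]])
rep('jar scene bottom',[atz(*ray(S,ca(p)),0) for p in[(531,226),(592,208)]])
print('kettle base',[atz(*ray(D,cb(p)),0).round(3) for p in[(375,100),(465,137),(205,85),(362,62)]])
E
python3 - <<'E'
import cv2
a=cv2.imread('pics/scene0.png');cv2.imwrite('pics/s.png',a)
E
```

```text
blk scene ctr [0.492 0.225] len [0.108 0.106 0.105 0.107] ang [6.4 7.7 5.8 6.3]
blk side ctr [0.496 0.219] len [0.111 0.108 0.107 0.113] ang [4.  4.4 6.5 6.5]
jar side bottom ctr [ 0.552 -0.148] len [0.057 0.057] ang [80.5 80.5]
jar scene bottom ctr [ 0.528 -0.118] len [0.053 0.053] ang [80. 80.]
kettle base [array([0.678, 0.348, 0.   ]), array([0.723, 0.268, 0.   ]), array([0.557, 0.415, 0.   ]), array([0.689, 0.416, 0.   ])]
```

View pics/scene0.png

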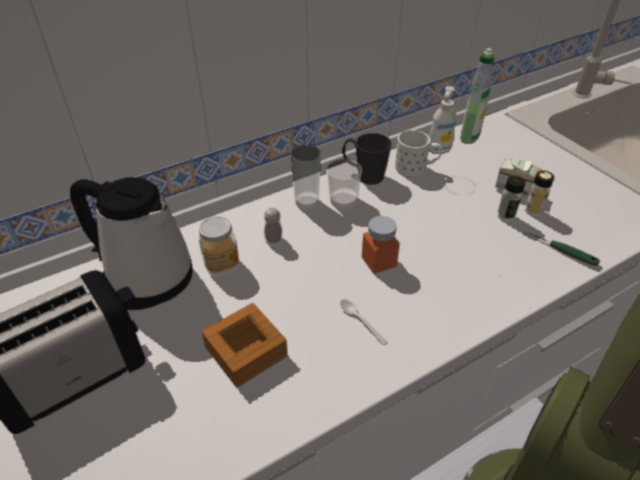

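The kettle and toaster stay over 0.15 m from the block. The jar yaw is about −10° and the block yaw about +6°. Moving above the jar now.

```bash
python3 -m jog '{"translation":[[0.2,-0.14,0],[0.4,-0.28,0],[0.6,-0.42,0],[0.79,-0.555,0],[0.79,-0.555,0]],"yaw":[0,0,0,0,0],"jaw":[0,0,0,0,0]}' 60
python3 -m jog '{"translation":[[0.2,-0.14,0],[0.4,-0.28,0],[0.6,-0.42,0],[0.79,-0.555,0],[0.79,-0.555,0]],"yaw":[0,0,0,0,0],"jaw":[0,0,0,0,0]}'
python3 -m jog '{"translation":[[0.2,-0.14,0],[0.4,-0.28,0],[0.6,-0.42,0],[0.79,-0.555,0],[0.79,-0.555,0],[0.79,-0.555,0],[0.79,-0.555,0]],"yaw":[-0.05,-0.1,-0.15,-0.2,-0.25,-0.27,-0.27],"jaw":[0,0,0,0,0,0,0]}'
cat > look.py <<'E'
from h import *
import sys
s=ctrl.get_state();im=ctrl.get_image('wrist');cv2.imwrite(sys.argv[1],im['pixels'])
M=R.from_rotvec(s['tool_rot']).as_matrix()
print(s['time'],np.round(s['position'],4),'toolx deg',np.degrees(np.arctan2(M[1,0],M[0,0])).round(1),'tilt',np.round(M[2],3),'q',np.round(s['joint_positions'],2))
for l in sys.argv[2:]:
    for q in ctrl.silhouettes(l,im)[:1]:
        ys,xs=np.nonzero(q['region']);print(l,round(q['p'],2),q['at'],xs.min(),xs.max(),ys.min(),ys.max())
        c=max(cv2.findContours(q['region'].astype(np.uint8),0,1)[0],key=cv2.contourArea)[:,0,:]
        z={'lid_mid':.107,'jar_mid':.072,'pocket':.05}[l]
        P=np.array([atz(*ray(im,p,s),z)[:2] for p in c.astype(float)]);
        (cx,cy),r=cv2.minEnclosingCircle((P*1000).astype(np.float32));mr=cv2.minAreaRect((P*1000).astype(np.float32))
        print('  circle',cx,cy,r,'rect',mr)
E
python3 look.py pics/w1.png lid_mid jar_mid
```

```text
time: 1.88
position: [0.3481, -0.4396, 0.4053]
tool_rot: [-3.084, -0.599, -0.003]
ft_force: [-1.2, -0.8, 0.2]
grip_width: 1.0
grip_force: 0.0
time: 2.5
position: [0.453, -0.2791, 0.4051]
tool_rot: [-3.084, -0.597, -0.002]
ft_force: [-0.5, -1.1, -0.1]
grip_width: 0.998
grip_force: 0.0
time: 3.38
position: [0.5571, -0.1229, 0.4045]
tool_rot: [2.574, 1.8, -0.001]
ft_force: [0.1, 0.5, 0.3]
grip_width: 1.002
grip_force: 0.0
3.375 [ 0.5571 -0.1229  0.4045] toolx deg 69.9 tilt [-0.001 -0.    -1.   ] q [ 0.65  0.19 -0.54  1.64  0.1   1.34 -0.26]
lid_mid 0.57 [320.9, 227.0] 283 353 192 264
  circle 555.0055541992188 -118.74946594238281 28.989273071289062 rect ((554.5814819335938, -118.61701965332031), (57.74557113647461, 54.31330871582031), 71.04293060302734)
jar_mid 0.68 [317.9, 185.5] 281 357 174 245
  circle 558.1953735351562 -102.75487518310547 30.479597091674805 rect ((559.4676513671875, -96.81416320800781), (30.576129913330078, 59.41781997680664), 75.28962707519531)
```

View pics/w1.png

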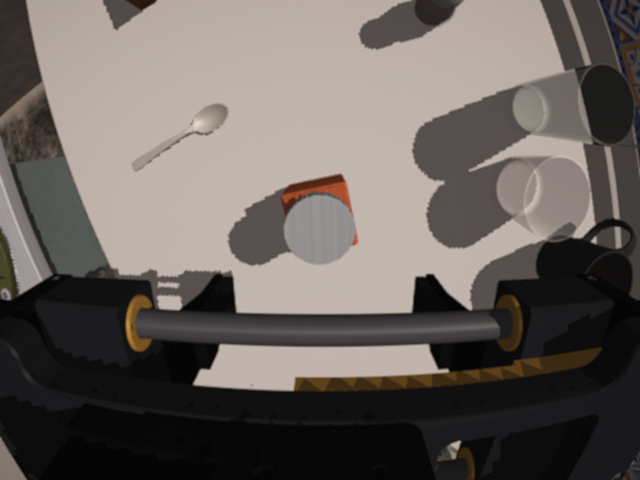

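The wrist view shows the lid centred at px (320,228), which puts it at (0.555, −0.119), agreeing with triangulation at a height of about 0.095. The fingers straddle it freely. Descending, then gripping.

```bash
python3 - <<'E'
from h import *
s=ctrl.get_state();im=ctrl.get_image('wrist')
q=[atz(*ray(im,p,s),.072)[:2] for p in[(283,187),(344,175.5)]];e=q[1]-q[0];print(np.hypot(*e),np.degrees(np.arctan2(e[1],e[0])))
q=[atz(*ray(im,p,s),.072)[:2] for p in[(344,176),(357,243)]];e=q[1]-q[0];print(np.hypot(*e),np.degrees(np.arctan2(e[1],e[0])))
E
python3 -m jog '{"translation":[[0.016,-0.018,0.2],[0.016,-0.018,0.4],[0.016,-0.018,0.55],[0.016,-0.018,0.65],[0.016,-0.018,0.71],[0.016,-0.018,0.71],[0.016,-0.018,0.71]],"yaw":[0,0,0,0,0,0,0],"jaw":[0,0,0,0,0,0,0.3]}'
python3 -m jog '{"translation":[[0,0,0],[0,0,0],[0,0,0],[0,0,0],[0,0,0],[0,0,0]],"yaw":[0,0,0,0,0,0],"jaw":[0.5,1,1,1,1,1]}' 60
```

```text
0.05278054928987179 -9.478446008902607
0.06030595145134745 -98.41663160206781
time: 4.45
position: [0.5555, -0.1168, 0.2639]
tool_rot: [2.57, 1.804, 0.002]
ft_force: [-0.1, -0.2, 0.4]
grip_width: 0.951
grip_force: 0.0
time: 5.2
position: [0.5551, -0.1168, 0.263]
tool_rot: [2.571, 1.804, 0.001]
ft_force: [0.3, -0.4, 1.0]
grip_width: 0.621
grip_force: 59.8
```

```bash
python3 -m jog '{"translation":[[0,0,-0.15],[0,0,-0.35],[0.12,-0.07,-0.5],[0.3,-0.17,-0.5],[0.5,-0.29,-0.5],[0.66,-0.38,-0.5],[0.74,-0.43,-0.5],[0.74,-0.43,-0.5]],"yaw":[0,0,0,0,0,0,0,0],"jaw":[1,1,1,1,1,1,1,1]}'
python3 -m jog '{"translation":[[0.12,-0.07,0],[0.3,-0.17,0],[0.5,-0.29,0],[0.66,-0.38,0],[0.74,-0.43,0],[0.74,-0.43,0],[0.74,-0.43,0],[0.74,-0.43,0]],"yaw":[-0.02,-0.04,-0.06,-0.085,-0.085,-0.085,-0.085,-0.085],"jaw":[1,1,1,1,1,1,1,1]}'
python3 look.py pics/w2.png pocket jar_mid lid_mid
python3 - <<'E'
from h import *
for n in['scene','side']:
    im=ctrl.get_image(n);cv2.imwrite(f'pics/{n}2.png',im['pixels'])
a=cv2.imread('pics/w2.png');S=cv2.imread('pics/scene2.png')[220:400,170:310];D=cv2.imread('pics/side2.png')[90:250,210:330]
top=np.hstack([cv2.resize(S,(350,450)),cv2.resize(D,(338,450))])
cv2.imwrite('pics/c2.png',top)
E
```

```text
time: 6.2
position: [0.5239, 0.0525, 0.3622]
tool_rot: [-2.569, -1.808, 0.002]
ft_force: [-0.1, -0.9, -3.7]
grip_width: 0.617
grip_force: 59.8
time: 7.2
position: [0.4945, 0.2184, 0.3625]
tool_rot: [2.311, 2.128, -0.001]
ft_force: [-0.2, 0.2, -3.3]
grip_width: 0.622
grip_force: 59.8
7.2 [0.4945 0.2184 0.3625] toolx deg 85.3 tilt [-0.001 -0.    -1.   ] q [ 0.27  0.19 -0.81  1.76  0.14  1.26 -0.66]
pocket 0.57 [325.5, 184.9] 241 396 140 273
  circle 493.814697265625 226.0290069580078 76.98374938964844 rect ((493.62689208984375, 226.1448211669922), (110.85025787353516, 111.78376770019531), 6.13215970993042)
jar_mid 0.68 [316.4, 234.7] 257 379 204 283
  circle 491.1338806152344 200.71983337402344 49.68069076538086 rect ((489.750244140625, 211.21017456054688), (61.59321975708008, 95.2165756225586), 86.92263793945312)
lid_mid 0.7 [325.3, 294.6] 260 387 250 377
  circle 491.07025146484375 172.57029724121094 45.623291015625 rect ((492.4417724609375, 193.81585693359375), (47.83164978027344, 91.16690826416016), 86.2253646850586)
```

View pics/w2.png

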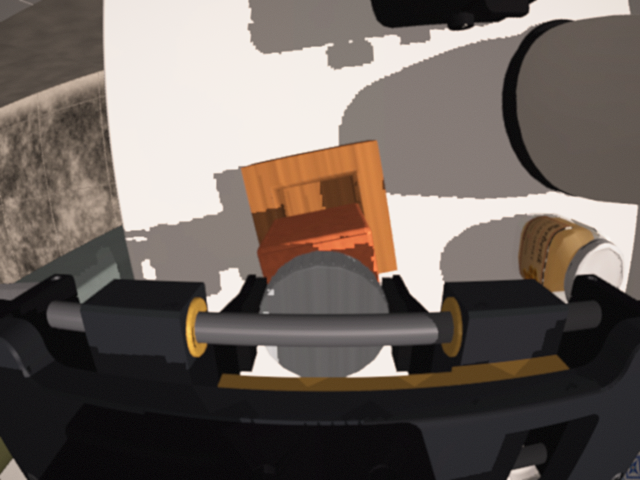

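View pics/c2.png

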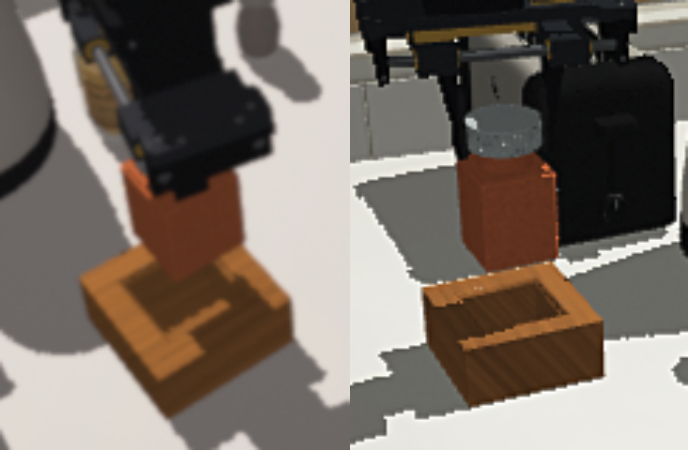

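The jar hangs upright from the lid, above the block (block corners px 241,168 / 378,140 / 396,270). The jar's lower front edge runs about (262,230)–(357,205). Next I measure the jar's base edge against the block.

Run:
```python
from h import *
s=ctrl.get_state();im=ctrl.get_image('wrist')
z0=s['position'][2]-.263
q=ctrl.silhouettes('jar_mid',im)[0]['region'];
xs=np.arange(272,348);ys=np.array([np.nonzero(q[:,x])[0].min() for x in xs])
p=np.polyfit(xs,ys,1);k=abs(np.polyval(p,xs)-ys)<2;p=np.polyfit(xs[k],ys[k],1);print('line',p,k.mean(),np.polyval(p,[262,357]))
b=[atz(*ray(im,(x,np.polyval(p,x)),s),z0)[:2] for x in(272,348)]
e=b[1]-b[0];n=e/np.hypot(*e);ang=np.degrees(np.arctan2(n[1],n[0]));print('jar ang',ang,'z0',z0)
T=s['position'][:2];nn=np.array([-n[1],n[0]]);nn*=np.sign(nn@[0,1.]);
print('front edge dist from TCP along normal (should be .029)',(b[0]-T)@nn,nn)
g=ctrl.silhouettes('pocket',im)[0]['region'];ys,xs=np.nonzero(g)
crop=cv2.resize(im['pixels'][130:290,230:410],None,fx=4,fy=3.7,interpolation=2)
cv2.imwrite('pics/c3.png',crop[:600])
```

```text
line [-1.93769559e-01  2.72428563e+02] 0.9868421052631579 [221.66093883 203.25283073]
jar ang 6.404101247409162 z0 0.0997529345684442
front edge dist from TCP along normal (should be .029) 0.02467399735766431 [-0.11154007  0.99375994]
```

View pics/c3.png

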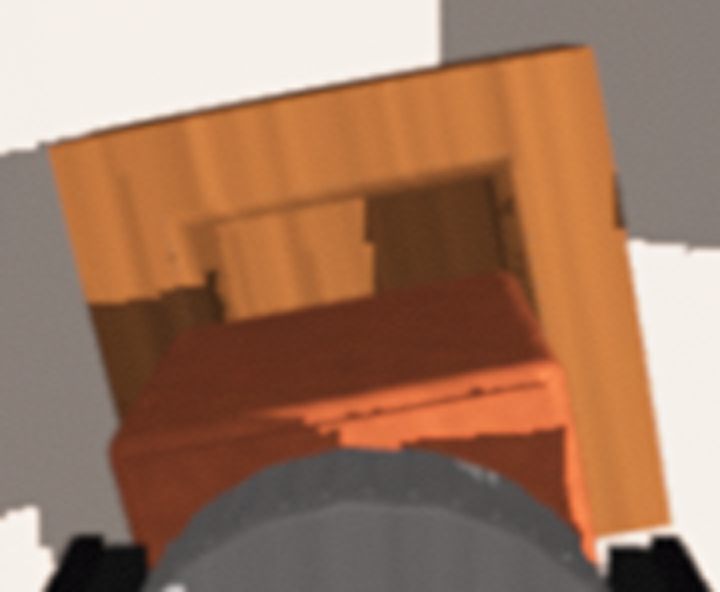

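Run:
```python
from h import *
s=ctrl.get_state();im=ctrl.get_image('wrist');T=np.array(s['position'][:2]);print(T)
c=lambda p:(230+p[0]/4,130+p[1]/3.7)
w=lambda p,z:atz(*ray(im,c(p),s),z)[:2]
for nm,a,b,z in[('base',(185,330),(512,272),.0998),('shoulder',(115,440),(555,365),.1718)]:
    A,B=w(a,z),w(b,z);e=B-A;L=np.hypot(*e);n=np.array([-e[1],e[0]])/L
    print(nm,'len',L,'ang',np.degrees(np.arctan2(e[1],e[0])),'centre',(A+B)/2-n*.029*np.sign(n[1]))
A,B,C=[w(p,.05) for p in[(50,145),(595,48),(672,525)]]
print('block',np.hypot(*(B-A)),np.hypot(*(C-B)),np.degrees(np.arctan2(*(B-A)[::-1])),np.degrees(np.arctan2(*(B-C)[::-1]))-90,(A+C)/2)
# pocket mouth far corners (outer chamfer edge 69.5 mm)
A,B=w((180,225),.05),w((508,160),.05);e=B-A;L=np.hypot(*e);n=np.array([-e[1],e[0]])/L;print('mouth',L,(A+B)/2-n*L/2)
```

```text
[0.49376386 0.2201423 ]
base len 0.056065678343519436 ang 6.381228544903326 centre [0.49503596 0.21571217]
shoulder len 0.054408112612167894 ang 6.184232917222538 centre [0.49460763 0.21688749]
block 0.11035533824090983 0.10975578534630914 6.03000855866881 6.002885029807814 [0.49406956 0.22532915]
mouth 0.06690894677255176 [0.4954793  0.22521405]
```

```bash
python3 -m jog '{"translation":[[0.04,-0.005,0],[0.04,-0.005,0.1],[0.04,-0.005,0.2],[0.04,-0.005,0.22],[0.04,-0.005,0.22],[0.04,-0.005,0.22]],"yaw":[0,0,0,0,0,0],"jaw":[1,1,1,1,1,1]}'
python3 - <<'E'
from h import *
s=ctrl.get_state();im=ctrl.get_image('wrist');A=cv2.resize(im['pixels'][130:290,220:420],(600,480),interpolation=2)
im=ctrl.get_image('side');i=im['pixels'][130:250,220:320];B=cv2.resize(i,(0,0),fx=4,fy=4,interpolation=2)
print(s['position'])
cv2.imwrite('pics/c4.png',cv2.resize(np.hstack([A,B]),(800,384)))
E
```

```text
time: 8.45
position: [0.4937, 0.2283, 0.3192]
tool_rot: [2.308, 2.131, 0.001]
ft_force: [0.5, -0.1, -3.9]
grip_width: 0.622
grip_force: 59.8
[0.49369304 0.22832142 0.31920993]
```

View pics/c4.png

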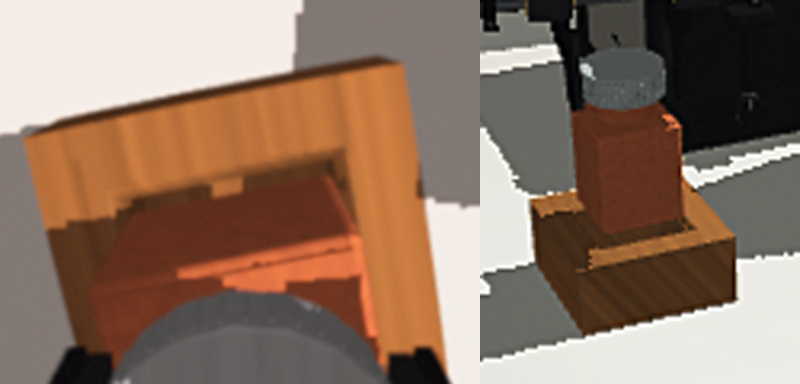

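The base edge shows even gaps of about 4–6 mm to the outer chamfer edge on every visible side, so the jar is centred. Inserting.

```bash
python3 -m jog '{"translation":[[0,0,0.04],[0,0,0.08],[0,0,0.12],[0,0,0.16],[0,0,0.2],[0,0,0.2],[0,0,0.2]],"yaw":[0,0,0,0,0,0,0],"jaw":[1,1,1,1,1,1,1]}'
python3 look.py pics/w5.png
```

```text
time: 9.43
position: [0.4935, 0.2283, 0.2789]
tool_rot: [2.308, 2.131, 0.0]
ft_force: [0.2, 0.2, -4.2]
grip_width: 0.623
grip_force: 59.8
9.425 [0.4935 0.2283 0.2789] toolx deg 85.4 tilt [ 0.  0. -1.] q [ 0.22  0.29 -0.79  1.84  0.23  1.1  -0.74]
```

```bash
python3 -m jog '{"translation":[[0,0,0.02],[0,0,0.03],[0,0,0.034],[0,0,0.034]],"yaw":[0,0,0,0],"jaw":[1,1,1,1]}'
```

```text
time: 9.98
position: [0.4935, 0.2283, 0.2729]
tool_rot: [2.308, 2.131, -0.0]
ft_force: [-3.5, -1.8, 4.1]
grip_width: 0.621
grip_force: 59.8
```

Contact at z=0.273, which is exactly 10 mm above the worktop grasp, so the jar is seated. I'll hold briefly, then unscrew 70° with a 2 mm rise.

```bash
python3 -m jog '{"translation":[[0,0,0],[0,0,0],[0,0,0]],"yaw":[0,0,0],"jaw":[1,1,1]}'
python3 -m jog '{"translation":[[0,0,0],[0,0,-0.002],[0,0,-0.004],[0,0,-0.006],[0,0,-0.008],[0,0,-0.01],[0,0,-0.01],[0,0,-0.01]],"yaw":[-0.05,-0.1,-0.15,-0.2,-0.25,-0.3,-0.35,-0.389],"jaw":[1,1,1,1,1,1,1,1]}'
python3 look.py pics/w6.png
```

```text
time: 10.35
position: [0.4935, 0.2283, 0.2729]
tool_rot: [2.308, 2.13, -0.0]
ft_force: [-3.0, -2.0, 4.5]
grip_width: 0.622
grip_force: 59.8
time: 11.35
position: [0.4931, 0.228, 0.2747]
tool_rot: [-0.662, -3.07, 0.003]
ft_force: [-4.3, -2.5, 6.8]
grip_width: 0.624
grip_force: 59.8
11.35 [0.4931 0.228  0.2747] toolx deg 155.7 tilt [ 0.    -0.002 -1.   ] q [ 0.38  0.36 -1.01  1.84  0.34  1.12  0.4 ]
```

```bash
python3 -m jog '{"translation":[[0,0,-0.01],[0,0,-0.025],[0,0,-0.05],[0,0,-0.08],[0,0,-0.11],[0,0,-0.145],[0,0,-0.145],[0,0,-0.145]],"yaw":[0,0,0,0,0,0,0,0],"jaw":[1,1,1,1,1,1,1,1]}'
python3 - <<'E'
from h import *
s=ctrl.get_state();print(s['position'],s['ft_force'])
im=ctrl.get_image('wrist');A=cv2.resize(im['pixels'][130:370,220:460],(400,400),interpolation=2)
im=ctrl.get_image('side');B=cv2.resize(im['pixels'][130:250,210:330],(400,400),interpolation=2)
cv2.imwrite('pics/c7.png',np.hstack([A,B]))
E
```

```text
time: 12.4
position: [0.4934, 0.2281, 0.3028]
tool_rot: [-0.668, -3.07, 0.0]
ft_force: [-0.0, 0.2, -0.1]
grip_width: 0.625
grip_force: 59.8
[0.49337973 0.22812063 0.30283092] [-0.02258329  0.15378721 -0.10750589]
```

View pics/c7.png

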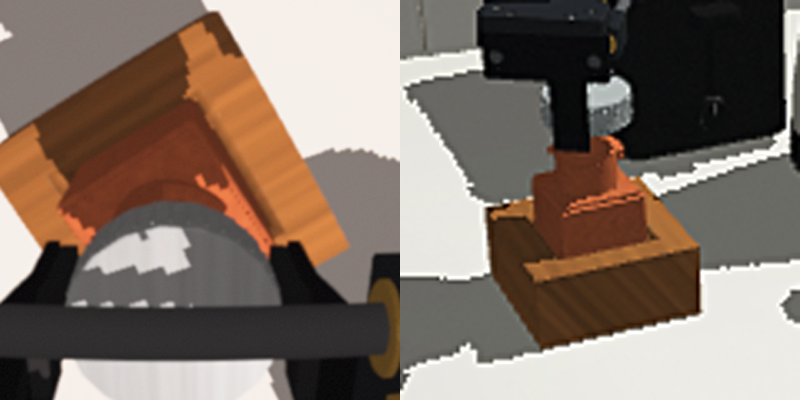

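The jar is seated in the block with its neck and rim exposed (right half, px ~585,145). The lid is held level above it with a clear gap, and the wrist load has dropped to about zero.

```bash
python3 -c "
from bench import ctrl
print(ctrl.close_job())"
```

```text
the job is handed in; nothing more can be done
None
```

I handed the job in at about 12.5 s of robot time: the jar stands fully down in the block, and the gripper holds the unscrewed lid level about 2 cm above its mouth. The hand-in returned no verdict.

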